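# Draw out the telescoping lid rack and hold it

### The arm

A 6-joint arm with a two-finger parallel gripper is mounted at the origin on the work surface. World frame = base frame: x ahead of the robot, y to its left, z up, the work surface at z = 0. Lengths are in m, angles in rad, forces in N, time in s.
With the tool pointing down it reaches from about 0.225 to 0.875 m from the base axis. Payload 3.4 kg.
Tool frame: the origin (TCP) lies at the very end of the fingers, on their centre line; the grasp point (between the pads) lies 19 mm behind it; z points along the fingers, x is the direction in which the jaws open and shut, and the axes are right-handed (so a half turn about z gives the same grasp; the last joint's range is limited). The gripper opens to 85 mm and grips with 20 to 120 N. Pads are 22 mm wide; open, the fingers measure 114 mm over their backs; the gripper's body (76 mm by 85 mm) begins 54 mm behind the grasp point. The pads swing forward as they close: fully open they stand 13 mm farther back than shut.
Start: joints at [1.006, 0.276, 1.505, -0, 1.361, -0.121], TCP at [0.247, 0.519, 0.231] pointing down, gripper open.
Joint ranges: [-2.89, 2.89], [-0.75, 2.08], [0.22, 2.7], [-1.18, 4.32], [0.11, 2.71], [-2.7, 2.7]. Speed limits (rad/s): [2.57, 2.57, 3.14, 3.14, 3.14, 3.14].

### API

Orientations are given as a unit quaternion [w, x, y, z].
In Python, from rig import manip gives the robot as it stands.
- The arm moves only by the tool send_rows, never from a script. Its argument "increments" is a list of rows, each a list of 5 numbers: the opening, from 0 (shut) to 1 (fully open), then the shift along the tool's x, y, z in m, then the turn about the tool's z in rad. A call has 1 to 8 rows; each row shifts and turns the commanded pose from where the row before left it, along the tool's axes as they then stand; what a row does not reach is not made up. A row lasts 1/8 s, in which the tool goes at most 62.5 mm and 10.7 degrees, less where a joint would pass 70% of its speed; a pose out of reach is approached as far as the arm can. A call is refused whole if a number of a shift passes 0.0625 or a number of a turn 0.188, either way. A call with a gripper value outside its range is refused whole. The fingers move at their own pace and stop on an object; "squeeze" is the grip in N (left out, the last holds). Time passes only in rows, so rows that do not move let the fingers close. It gives the time, the measured TCP pose, the force and the opening at its end, in the units of the state.
- manip.get_state(): the state, without advancing time (a new reading comes with each control period).
- manip.get_image(name): name is "side" or "top" or "wrist"; returns the picture (384x512x3 uint8, red, green, blue); there is no depth.
- manip.calibration(name): a dict with "fx", "fy", "cx", "cy" (pixels), "distortion" ([k1, k2, p1, p2, k3] as OpenCV has them; the pictures are not rectified), "camera_from_world" (4x4, takes a point from world to camera coordinates). Camera axes: x right, y up, looking along -z (the intrinsics and any distortion apply to the point x, -y, -z); pixel columns grow to the right and rows downward; lengths in m; the calibration is good to about 2 mm. A picture is of the moment at which its call begins: read the wrist's pose just before it. calibration takes no time and is no camera call; for the wrist camera it gives the pose at the moment of the call.
- manip.sign_off(): hands the job in, once; it reports no verdict.
The state is a dict: "clock": time; "qpos": joint angles; "qd": joint speeds; "effort": joint torques, N m; "position": TCP position; "ee_rot": TCP orientation; "contact_force": force on the tool from outside, world axes, zero at the start; "moment": the same for the moment, N m; "width": finger opening in m.
Only numpy, scipy, OpenCV 4.12 (cv2) and the standard library are available. Lean on these libraries where they do the work, as an engineer would, in place of code of your own. Each camera call takes 0.05 s, during which the arm holds its last target.

### The job

I need the lid rack's telescoping extension pulled out so I can stand wet lids on it, but the pestle is lying in its way: first lay the pestle in the stone cobek and let go of it. Then press the button on the side of the extension's grip and, keeping hold of the grip, pull it past its first stop right out to its second and last stop. It springs back if let go, so finish still holding the grip with the extension fully out; leave the dish, cup, bottle and cobek where they stand.

Things in the scene. Friction and masses are not known exactly. Their poses are not given: they have to be found in the camera images.
- grip (a point): Centre of the black grip block (34 long x 26 wide x 34 high mm, centre 44 above the ledge) at the end of the rack's telescoping extension, on the rack's side that faces the robot. Axes: -x is the pulling direction, y across, z up. A flange (6 thick, 46 wide) on its front end, 17 to 23 from the centre, keeps fingers from slipping off. The grip is taken from above, fingers on its two y sides.
- button (a joint): Travel (m) of the grey button cap (22 x 24 mm) into the grip: 0 out, 0.0045 fully in. It stands 6 mm proud of the grip's +y side (grip 32 wide over it, 27.5 pressed); about 4 N to start, 8 N fully in: squeezing the grip from both sides presses it. In by 3 mm or more it frees the catch that holds the extension home.
- rack: Fixed steel lid rack, 170 mm wide, 250 deep; origin on the ledge under the telescope's mouth, 45 behind the home grip centre; +x into the rack. Its wires begin at x 50 (85 high), its lids at x 113 (up to 180 high). A steel bracket that moves with the grip crosses 25 mm behind the grip's centre, 150 wide, low (23 high) but for 59 high ends.
- pull (a joint): First section of the telescope: 0 home, 0.060 m at its stop (the first stop). Spring return of 2 to 4.5 N. It always comes out first. If let go, the telescope slides back to within 15 mm of home.
- mid (a joint): Second section: 0 home, 0.060 m at its stop (the second and last stop, grip then 120 mm from home). Spring return of 7 to 9 N plus about 1 N friction, so it starts to move once the first section is at its stop and the pull exceeds about 8 N; at the end about 10 N must be held.
- pestle_mid (a point): Centre of the teak pestle lying on the ledge in front of the grip, across its path. 120 mm long along its own y axis, 29 diameter at both swollen ends and 23 to 26 around the middle; 0.05 to 0.1 kg; its centre is 14.5 above the ledge.
- cobek: Round shallow stone mortar, heavy; origin at the centre of its underside, z up. Rim 176 mm outer diameter, 46 high; inside 146 across at the rim, narrowing to about 110 across at the floor, inner floor 16 above the ledge. A pestle laid in it comes to rest wholly or nearly inside, centre 25 to 50 above the ledge.
- dish: Small white ceramic soy dish, 84 mm across, 22 high; bystander. Origin at the centre of its underside.
- cup: Yellow plastic measuring cup with a handle, 72 mm across, 60 high; bystander. Origin at the centre of its underside.
- bottle: Closed brown glass bottle, 58 mm across, 150 high; bystander. Origin at the centre of its underside.

How it is judged:
On the way, in this order (a step that is already met when the one before it is completed fails the run):
1. the pestle lies in the cobek, let go (horizontal distance between pestle_mid and cobek below 0.05 m and height (world z) of pestle_mid between 0.02 and 0.07 m and contact force between pestle and the fingers below 0.1 N and contact force between pestle and cobek above 0.1 N), for 0.2 s.
2. the button is pressed in while the grip is still home (value of joint button above 0.003 m and value of joint pull below 0.012 m and contact force between button and the fingers above 1 N), for 0.05 s.
3. the extension is out to its first stop, held by the fingers (value of joint pull above 0.055 m and contact force between pull and the fingers above 1 N), for 0.05 s.
At the end, for the whole second after the job is handed in: Both sections are within 5 mm of their stops, at rest, held out by the fingers on the grip (over 2 N), and the pestle rests in the cobek, its centre within 50 mm of the cobek's axis and 20 to 70 mm above the ledge (value of joint each of pull, mid above 0.055 m and contact force between pull and the fingers above 2 N and velocity of joint mid below 0.02 m/s and horizontal distance between pestle_mid and cobek below 0.05 m and height (world z) of pestle_mid between 0.02 and 0.07 m and contact force between pestle and cobek above 0.1 N and linear speed of pestle below 0.05 m/s); the arm keeps its last pose, push and grip.
It fails at once if the dish, cup or bottle is moved more than 30 mm or tipped (distance of any of dish, cup, bottle from where it was at the start of the episode above 0.03 m or angle between any of dish, cup, bottle's own z axis and vertical above 0.5 rad).
It fails at once if the cobek is pushed more than 40 mm or tipped (distance of cobek from where it was at the start of the episode above 0.04 m or angle between cobek's own z axis and vertical above 0.4 rad).
It also fails if it takes over 54 s, if anything falls off the work surface, if the arm or the gripper's body presses on something with over 40 N, if the wrist force passes 120 N, or if a joint passes its speed limit or range.

## Working session

There is one attempt and no reset: what is moved stays moved. The work goes in short steps, Python scripts to look and compute and a tool call to move; the robot and the scene stay as the last step left them, time stands still between calls to the robot, and variables do not carry over. Pictures are saved under pics/ and viewed, and the job is handed in when it is done.

Besides the shell and the picture viewer there is one more tool, called after "Emit:" in YAML: its name, and indented under it one key for each argument. send_rows: Moves the arm, as the interface text tells. Its arguments: {"type":"object","properties":{"increments":{"type":"array","items":{"type":"array","items":{"type":"number"}}},"squeeze":{"type":"number"}},"required":["increments"]}

```bash
ls; mkdir -p pics
python3 - <<'E'
from rig import manip
import cv2,json
print(manip.get_state())
for n in ["top","side","wrist"]:
    c=manip.calibration(n);print(n,c)
    cv2.imwrite(f"pics/{n}0.png",manip.get_image(n)[:,:,::-1])
E
```

```text
pics
{'clock': 0.0, 'qpos': array([ 1.00599755e+00,  2.76606586e-01,  1.50610657e+00, -3.51710953e-06,
        1.36069772e+00, -1.20964945e-01]), 'qd': array([ 1.43878277e-03, -1.18678318e-03, -2.05785303e-05, -3.88254996e-04,
       -4.20502186e-04, -1.47963649e-03]), 'effort': array([ 1.06446296e-03, -4.16777194e+01, -2.45805699e+01,  1.70205267e-04,
        1.09512595e-02,  1.90504956e-06]), 'position': array([0.24661882, 0.51885831, 0.23044368]), 'ee_rot': array([ 3.90848107e-04,  8.45400243e-01,  5.34132570e-01, -8.20805217e-04]), 'contact_force': array([ 0.02572795, -0.01839156,  0.53569664]), 'moment': array([-0.01190524, -0.01690384, -0.01746487]), 'width': 0.08525936889172694}
top {'fx': 376.6107896790027, 'fy': 376.6107896790027, 'cx': 253.72321428124008, 'cy': 189.96774064231514, 'distortion': array([0.04093587, 0.        , 0.        , 0.        , 0.        ]), 'camera_from_world': array([[-0.01106715, -0.99992803, -0.00463212,  0.00578055],
       [ 0.99821192, -0.01132004,  0.05869257, -0.5797345 ],
       [-0.05874078, -0.00397428,  0.99826536, -1.14088126],
       [ 0.
[... 275 characters left out ...]
94556569, -0.32538599,  0.00543014, -0.51397239],
       [ 0.2271999 ,  0.67200127,  0.7048365 , -0.17552417],
       [-0.23299299, -0.66523549,  0.70934901, -1.76000752],
       [ 0.        ,  0.        ,  0.        ,  1.        ]])}
wrist {'fx': 336.14156105460256, 'fy': 336.14156105460256, 'cx': 252.10764521442945, 'cy': 188.39991306880185, 'distortion': array([-0.01316935,  0.        ,  0.        ,  0.        ,  0.        ]), 'camera_from_world': array([[ 0.42892145,  0.90333797, -0.00262551, -0.57366847],
       [-0.8612198 ,  0.40804234, -0.30298829,  0.03845687],
       [-0.27262951,  0.13221932,  0.95299066, -0.38116663],
       [ 0.        ,  0.        ,  0.        ,  1.        ]])}
```

View pics/top0.png

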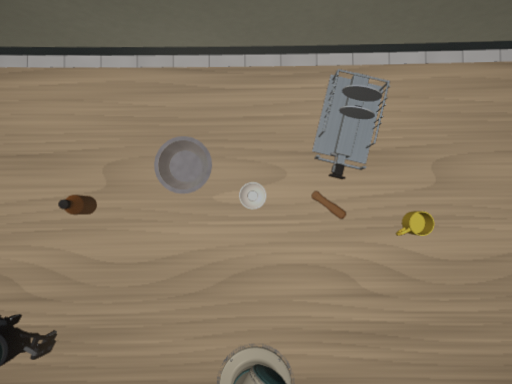

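View pics/side0.png

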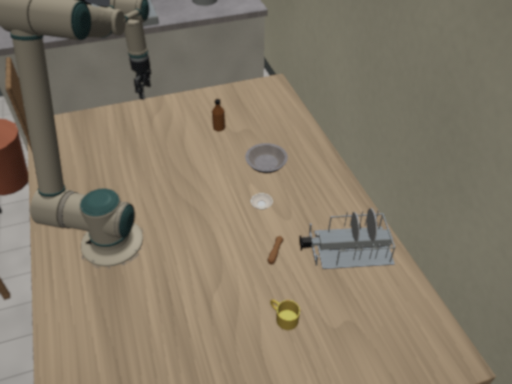

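View pics/wrist0.png

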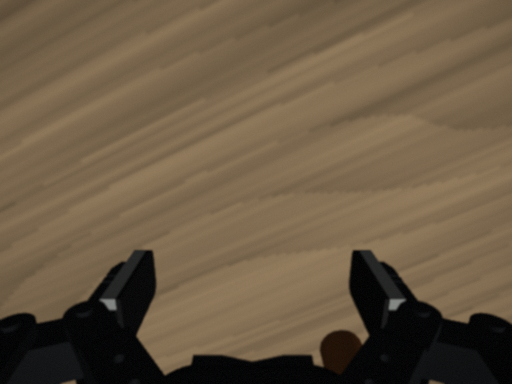

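The top view shows the bottle (80,205), cobek (183,165), dish (253,196), pestle (329,205), grip (338,171), rack above it, and cup (418,223). The wrist view only shows table. Next I measure.

```bash
cat > h.py <<'E'
import numpy as np,cv2
from rig import manip
def ray(c,uv):
    K=np.array([[c['fx'],0,c['cx']],[0,c['fy'],c['cy']],[0,0,1]])
    p=cv2.undistortPoints(np.array(uv,float).reshape(-1,1,2),K,c['distortion']).reshape(-1,2)
    d=np.c_[p[:,0],-p[:,1],-np.ones(len(p))]
    R=c['camera_from_world'][:3,:3];t=c['camera_from_world'][:3,3]
    return -R.T@t, d@R
def plane(c,uv,z):
    o,d=ray(c,uv); return o+d*((z-o[2])/d[:,2])[:,None]
def tri(c1,u1,c2,u2):
    o,d=ray(c1,[u1]);p,e=ray(c2,[u2]);d=d[0];e=e[0]
    A=np.c_[d,-e];s=np.linalg.lstsq(A,p-o,rcond=None)[0]
    a=o+s[0]*d;b=p+s[1]*e
    return (a+b)/2,np.linalg.norm(a-b)
def blobs(m,amin=20):
    cs,_=cv2.findContours(m.astype(np.uint8),cv2.RETR_EXTERNAL,cv2.CHAIN_APPROX_NONE)
    return sorted([c for c in cs if cv2.contourArea(c)>amin],key=cv2.contourArea,reverse=True)
E
python3 - <<'E'
import cv2
from h import *
im=cv2.imread('pics/top0.png');ct=manip.calibration('top')
hsv=cv2.cvtColor(im,cv2.COLOR_BGR2HSV)
for n,p in dict(pestle=(329,205),cobek=(205,165),grip=(338,171),wood=(300,240),dish=(245,196),rim=(158,165)).items(): print(n,hsv[p[1],p[0]])
H,S,V=cv2.split(hsv)
m=(S>150)&(H<15)&(V>60)
for b in blobs(m): print('brown',cv2.minAreaRect(b),cv2.contourArea(b))
b=[b for b in blobs(m) if 290<b[:,0,0].mean()<370][0]
bp=b.reshape(-1,2);c=bp.mean(0);u,s,v=np.linalg.svd(bp-c);pr=(bp-c)@v[0]
e=[c+v[0]*pr.min(),c+v[0]*pr.max()]
P=plane(ct,e,0.0145);print('pestle ends',P,np.linalg.norm(P[0]-P[1]),P.mean(0),np.arctan2(*(P[1]-P[0])[[1,0]]))
m=(S<70);m[:100]=0;m[300:]=0;m[:,290:]=0
for b in blobs(m):
    (x,y),r=cv2.minEnclosingCircle(b);
    z=.046 if r>20 else .022
    print('grey',x,y,r,plane(ct,[(x,y),(x+r,y)],z))
cv2.imwrite('pics/crop.png',cv2.resize(im[60:240,290:450],None,fx=4,fy=3.3,interpolation=cv2.INTER_CUBIC)[:600])
ims=cv2.imread('pics/side0.png')
cv2.imwrite('pics/crops.png',cv2.resize(ims[190:290,240:410],None,fx=4.5,fy=4.5,interpolation=cv2.INTER_CUBIC))
E
```

```text
pestle [ 14 136 118]
cobek [ 17  15 117]
grip [12 32 40]
wood [ 17  73 153]
dish [ 18  25 173]
rim [ 14  30 111]
brown ((74.5, 204.5), (17.0, 17.0), 90.0) 187.0Traceback (most recent call last):
  File "<stdin>", line 9, in <module>
IndexError: list index out of range
```

```bash
cat > m1.py <<'E'
import cv2
from h import *
im=cv2.imread('pics/top0.png');ct=manip.calibration('top')
hsv=cv2.cvtColor(im,cv2.COLOR_BGR2HSV)
H,S,V=cv2.split(hsv)
m=(S>115)&(H<17)&(V>40)&(V<145)
m[:150]=0;m[260:]=0;m[:,:290]=0;m[:,370:]=0
b=blobs(m)[0]
bp=b.reshape(-1,2).astype(float);c=bp.mean(0);u,s,v=np.linalg.svd(bp-c);pr=(bp-c)@v[0]
e=[c+v[0]*pr.min(),c+v[0]*pr.max()]
P=plane(ct,e,0.0145);print('pestle ends',P,np.linalg.norm(P[0]-P[1]),P.mean(0),np.arctan2(*(P[1]-P[0])[[1,0]]))
m=(S<60);m[:100]=0;m[300:]=0;m[:,290:]=0;m[:,:130]=0
for b in blobs(m,100):
    (x,y),r=cv2.minEnclosingCircle(b);
    z=.046 if r>20 else .022
    print('grey',x,y,r,plane(ct,[(x,y),(x+r,y)],z))
m=(V<60);m[:150]=0;m[200:]=0;m[:,:320]=0;m[:,360:]=0
for b in blobs(m,10):
    print('black',cv2.boundingRect(b),cv2.minAreaRect(b),plane(ct,[cv2.minAreaRect(b)[0]],.061)); print(plane(ct,cv2.boxPoints(cv2.minAreaRect(b)),.061))
m=(H>20)&(H<35)&(S>150)&(V>80); 
for b in blobs(m): (x,y),r=cv2.minEnclosingCircle(b);print('yellow',x,y,r,plane(ct,[(x,y)],.03))
cv2.imwrite('pics/crop.png',cv2.resize(im[60:240,290:450],None,fx=4,fy=3.3,interpolation=cv2.INTER_CUBIC)[:600])
ims=cv2.imread('pics/side0.png')
cv2.imwrite('pics/crops.png',cv2.resize(ims[190:290,240:410],None,fx=4.5,fy=4.5,interpolation=cv2.INTER_CUBIC))
E
python3 m1.py
```

```text
pestle ends [[ 0.56835018 -0.18186789  0.0145    ]
 [ 0.49760619 -0.27627255  0.0145    ]] 0.11797012443370097 [ 0.53297819 -0.22907022  0.0145    ] -2.2138939038351455
grey 182.5 164.5 29.334379196166992 [[0.65720192 0.21249227 0.046     ]
 [0.65624801 0.1243568  0.046     ]]
grey 252.1674346923828 195.15357971191406 14.201745986938477 [[ 0.56363539  0.00420017  0.022     ]
 [ 0.56314636 -0.0392315   0.022     ]]
black (330, 164, 14, 15) ((337.88238525390625, 170.47059631347656), (13.096923828125, 13.581995010375977), 14.03624439239502) [[ 0.63210803 -0.25039572  0.061     ]]
[[ 0.61755467 -0.22651502  0.061     ]
 [ 0.65660076 -0.2370892   0.061     ]
 [ 0.64666565 -0.27427542  0.061     ]
 [ 0.6076844  -0.26365052  0.061     ]]
yellow 414.06097412109375 225.64634704589844 19.500747680664062 [[ 0.46653611 -0.47969673  0.03      ]]
```

View pics/crop.png

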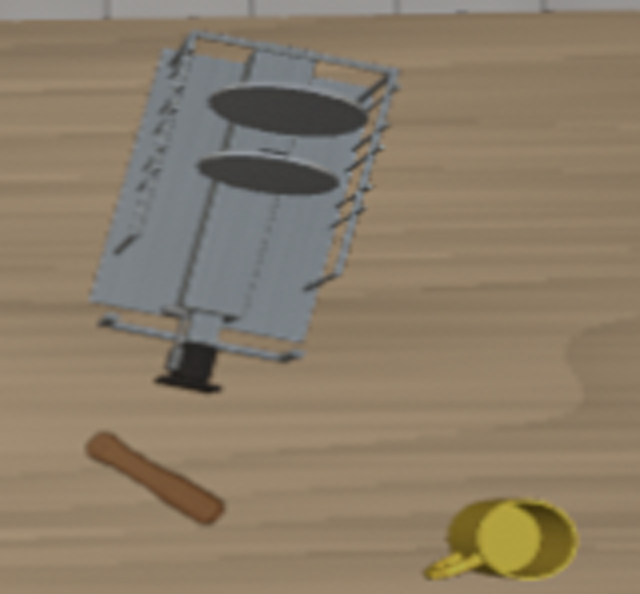

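View pics/crops.png

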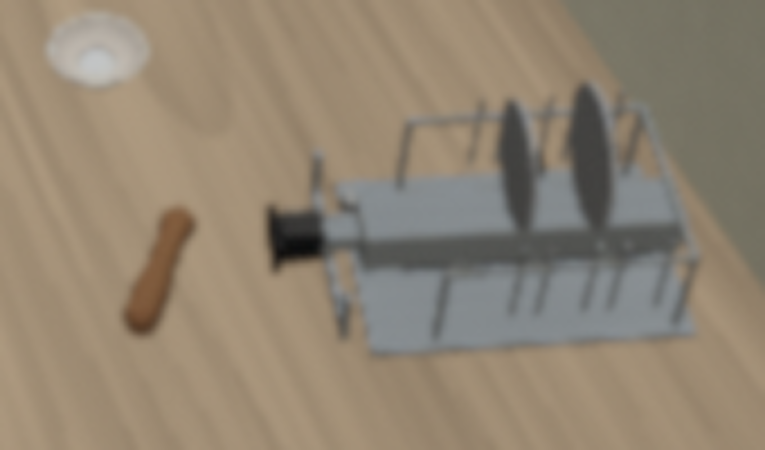

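Pestle centre is (0.533,-0.229), 118 mm long, with its axis at 0.93 rad. The cobek is at (0.657,0.212). Both sizes agree with the text. I'll move over the pestle.

Emit:
send_rows:
  increments:
    - [1, -0.03, 0.031, 0, 0]
    - [1, -0.04, 0.042, 0, 0]
    - [1, -0.04, 0.042, 0, 0]
    - [1, -0.04, 0.042, 0, 0]
    - [1, -0.04, 0.042, 0, 0]
    - [1, -0.04, 0.042, 0, 0]
    - [1, -0.04, 0.042, 0, 0]
    - [1, -0.04, 0.042, 0, 0]

```text
clock: 1.15
position: [0.4076, 0.098, 0.2313]
ee_rot: [0.0, 0.845, 0.534, 0.0]
contact_force: [1.1, -0.1, -1.7]
width: 0.0854
```

Emit:
send_rows:
  increments:
    - [1, -0.04, 0.042, 0, 0]
    - [1, -0.04, 0.042, 0, 0]
    - [1, -0.04, 0.042, 0, 0]
    - [1, -0.04, 0.042, 0, 0]
    - [1, -0.04, 0.042, 0, 0]
    - [1, -0.04, 0.042, 0, 0]
    - [1, 0, 0, 0, 0.18]
    - [1, 0, 0, 0, 0.18]

```text
clock: 2.15
position: [0.5317, -0.2261, 0.2304]
ee_rot: [-0.001, 0.929, 0.371, -0.0]
contact_force: [0.1, -0.2, 0.8]
width: 0.0858
```

Emit:
send_rows:
  increments:
    - [1, 0, 0, 0, 0.18]
    - [1, 0, 0, 0, 0.18]
    - [1, 0, 0, 0, 0.18]
    - [1, 0, 0, 0, 0.18]
    - [1, 0, 0, 0, 0.18]
    - [1, 0, 0, 0, 0.18]
    - [1, 0, 0, 0, 0.18]
    - [1, 0, 0, 0, 0.15]

```text
clock: 3.15
position: [0.5316, -0.225, 0.2309]
ee_rot: [-0.0, 0.948, -0.318, -0.0]
contact_force: [0.1, -0.1, -0.0]
width: 0.0855
```

```bash
cat >> h.py <<'E'
def st():
    s=manip.get_state();q=s['ee_rot']
    R=cv2.Rodrigues(np.zeros(3))[0]
    from scipy.spatial.transform import Rotation as Ro
    R=Ro.from_quat(q[[1,2,3,0]]).as_matrix()
    print('t',round(s['clock'],2),'p',s['position'].round(4),'xang',round(np.arctan2(R[1,0],R[0,0]),3),'zaxis',R[:,2].round(3),'F',s['contact_force'].round(1),'w',round(s['width'],4),'q',s['qpos'].round(2))
    return s,R
def go(target,R,s):
    d=R.T@(np.array(target)-s['position']);print('shift tool',d.round(4))
E
python3 - <<'E'
from h import *
s,R=st();c=manip.calibration('wrist');im=manip.get_image('wrist')
cv2.imwrite('pics/w1.png',im[:,:,::-1]);np.save('w1c.npy',c['camera_from_world'])
E
```

```text
t 3.15 p [ 0.5316 -0.225   0.2309] xang -0.648 zaxis [-0.001  0.001 -1.   ] F [ 0.1 -0.1 -0. ] w 0.0855 q [-0.52  0.28  1.5   0.    1.36  0.13]
```

View pics/w1.png

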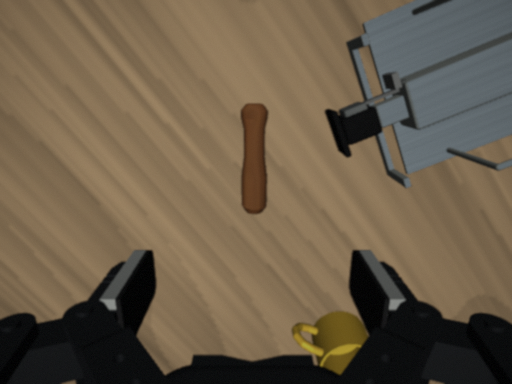

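The pestle stands vertical in the view at (254,158), the grip is at (357,125) with its flange at (338,132), and the cup is at bottom right.

Run:
```python
from h import *
im=cv2.imread('pics/w1.png');c=manip.calibration('wrist');c['camera_from_world']=np.load('w1c.npy')
hsv=cv2.cvtColor(im,cv2.COLOR_BGR2HSV);H,S,V=cv2.split(hsv)
m=(S>115)&(H<17)&(V<150);m[250:]=0;m[:,:200]=0;m[:,300:]=0
b=blobs(m)[0];r=cv2.minAreaRect(b);print(r)
box=cv2.boxPoints(r);P=plane(c,box,.0145);print(P,P.mean(0))
L=[np.linalg.norm(P[i]-P[i-1]) for i in range(4)];print('sides',L)
d=P[1]-P[0] if np.linalg.norm(P[1]-P[0])>.08 else P[2]-P[1];print('ang',np.arctan2(d[1],d[0]))
m=(V<45);m[200:]=0;m[:,:310]=0;m[:,390:]=0
m[:95]=0
for b in blobs(m,50): print('grip',cv2.boundingRect(b),cv2.minAreaRect(b))
cv2.imwrite('pics/w1c.png',cv2.resize(im[0:200,310:512],None,fx=3,fy=3,interpolation=cv2.INTER_CUBIC))
s,R=st();go([P.mean(0)[0],P.mean(0)[1],.004],R,s)
```

```text
((254.0, 158.0), (110.0, 26.0), 90.0)
[[ 0.55473675 -0.17283001  0.0145    ]
 [ 0.57627253 -0.1891181   0.0145    ]
 [ 0.50351734 -0.28802004  0.0145    ]
 [ 0.47968997 -0.27000688  0.0145    ]] [ 0.52855415 -0.22999376  0.0145    ]
sides [np.float64(0.12278176344373548), np.float64(0.02700169956536364), np.float64(0.12277993530147027), np.float64(0.029870014096792817)]
ang -2.2050366908231283
grip (326, 106, 64, 69) ((357.5, 142.0), (74.23746490478516, 51.608455657958984), 79.69515228271484)
t 3.2 p [ 0.5316 -0.225   0.2309] xang -0.651 zaxis [-0.001  0.001 -1.   ] F [ 0.3  0.  -0.6] w 0.0855 q [-0.52  0.28  1.5   0.    1.36  0.13]
shift tool [0.0008 0.0058 0.2269]
```

View pics/w1c.png

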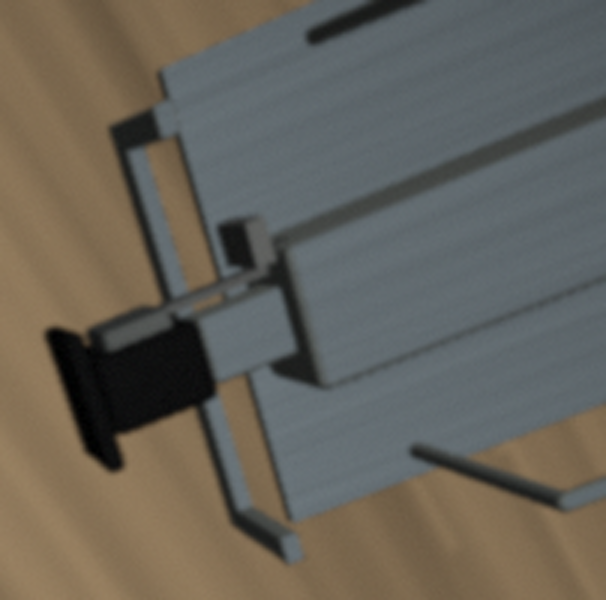

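Emit:
send_rows:
  increments:
    - [0.75, 0.002, 0.005, 0.03, 0]
    - [0.75, 0, 0, 0.05, 0]
    - [0.75, 0, 0, 0.05, 0]
    - [0.75, 0, 0, 0.05, 0]
    - [0.75, 0, 0, 0.03, 0]
    - [0.75, 0, 0, 0.016, 0]
    - [0.75, 0, 0, 0, 0]

```text
clock: 4.08
position: [0.5301, -0.2301, 0.0045]
ee_rot: [-0.0, 0.949, -0.316, -0.001]
contact_force: [-0.4, 0.2, 0.2]
width: 0.064
```

Emit:
send_rows:
  increments:
    - [0, 0, 0, 0, 0]
    - [0, 0, 0, 0, 0]
    - [0, 0, 0, 0, 0]
    - [0, 0, 0, 0, 0]
    - [0, 0, 0, 0, 0]
  squeeze: 40

```text
clock: 4.7
position: [0.5313, -0.2307, 0.0069]
ee_rot: [0.0, 0.949, -0.316, 0.001]
contact_force: [-1.2, 0.5, 6.6]
width: 0.0242
```

Run:
```python
from h import *
s,R=st();im=manip.get_image('wrist')
cv2.imwrite('pics/w2.png',im[:,:,::-1])
```

```text
t 4.7 p [ 0.5313 -0.2307  0.0069] xang -0.643 zaxis [ 0.002 -0.001 -1.   ] F [-1.2  0.5  6.6] w 0.0242 q [-0.53  0.49  1.8   0.    0.85  0.11]
```

View pics/w2.png

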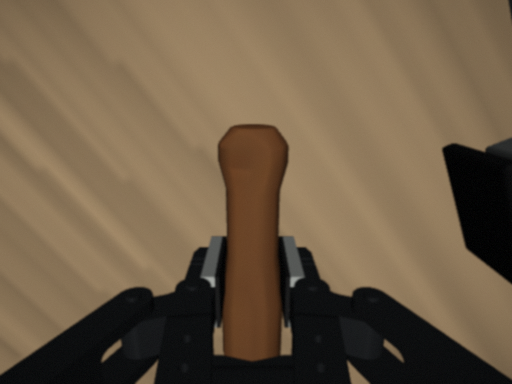

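The pestle is held between the pads at the middle, with a width of 24 mm. Next I lift and carry it.

Emit:
send_rows:
  increments:
    - [0, 0, 0, -0.02, 0]
    - [0, 0, 0, -0.05, 0]
    - [0, 0, 0, -0.05, 0]
    - [0, 0, 0, -0.03, 0]
    - [0, -0.01, -0.026, 0, 0]
    - [0, -0.02, -0.052, 0, 0]
    - [0, -0.02, -0.052, 0, 0]
    - [0, -0.02, -0.052, 0, 0]

```text
clock: 5.75
position: [0.5838, -0.0412, 0.1556]
ee_rot: [-0.0, 0.949, -0.316, 0.0]
contact_force: [1.3, 0.4, -0.6]
width: 0.0242
```

Emit:
send_rows:
  increments:
    - [0, -0.02, -0.052, 0, 0]
    - [0, -0.02, -0.052, 0, 0]
    - [0, -0.02, -0.052, 0, 0]
    - [0, -0.02, -0.052, 0, 0]
    - [0, -0.015, -0.04, 0, 0]
    - [0, 0, 0, 0, 0]
    - [0, 0, 0, 0, 0]

```text
clock: 6.62
position: [0.6557, 0.2124, 0.155]
ee_rot: [0.001, 0.949, -0.316, -0.0]
contact_force: [-0.0, 0.0, -0.6]
width: 0.0242
```

Run:
```python
from h import *
s,R=st();c=manip.calibration('wrist');im=manip.get_image('wrist')
cv2.imwrite('pics/w3.png',im[:,:,::-1]);np.save('w3c.npy',c['camera_from_world'])
go([.657,.212,.14],R,s)
```

```text
t 6.62 p [0.6557 0.2124 0.155 ] xang -0.642 zaxis [-0.001 -0.001 -1.   ] F [-0.   0.  -0.6] w 0.0242 q [ 0.21  0.49  1.35 -0.    1.3   0.86]
shift tool [ 0.0012 -0.0005  0.015 ]
```

View pics/w3.png

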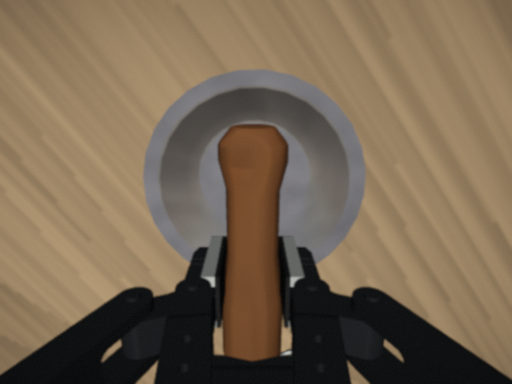

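The cobek rim circle is centred about (254,180) with a radius of 110 px, and the pestle lies over its axis. I'll check that centre.

Run:
```python
from h import *
c=manip.calibration('wrist');c['camera_from_world']=np.load('w3c.npy')
P=plane(c,[(144,170),(365,170),(254,69)],.046);print(P)
# circle through 3 points
A=2*(P[1:,:2]-P[0,:2]);b=(P[1:,:2]**2).sum(1)-(P[0,:2]**2).sum();x=np.linalg.solve(A,b);print(x,np.linalg.norm(x-P[0,:2]))
```

```text
[[0.59453882 0.27257897 0.046     ]
 [0.73158558 0.17014349 0.046     ]
 [0.70678679 0.28072205 0.046     ]]
[0.65541592 0.2111314 ] 0.08649754538721335
```

Emit:
send_rows:
  increments:
    - [0, 0, 0, 0.03, 0]
    - [0, 0, 0, 0.04, 0]
    - [0, 0, 0, 0.03, 0]
    - [0, 0, 0, 0.015, 0]
    - [0, 0, 0, 0.005, 0]
    - [0, 0, 0, 0, 0]

```text
clock: 7.42
position: [0.6569, 0.2125, 0.0362]
ee_rot: [-0.0, 0.949, -0.316, 0.001]
contact_force: [0.1, 0.4, -1.3]
width: 0.0239
```

Emit:
send_rows:
  increments:
    - [0, 0, 0, 0.003, 0]
    - [0, 0, 0, 0.002, 0]
    - [0, 0, 0, 0, 0]

```text
clock: 7.8
position: [0.6565, 0.2128, 0.0307]
ee_rot: [-0.0, 0.949, -0.316, 0.0]
contact_force: [-0.1, -0.7, -0.6]
width: 0.0241
```

Emit:
send_rows:
  increments:
    - [0, 0, 0, 0.003, 0]
    - [0, 0, 0, 0, 0]

```text
clock: 8.05
position: [0.6565, 0.2128, 0.028]
ee_rot: [-0.0, 0.949, -0.316, 0.0]
contact_force: [-0.9, -0.5, 3.4]
width: 0.024
```

Emit:
send_rows:
  increments:
    - [0, 0, 0, 0.002, 0]
    - [0, 0, 0, 0, 0]

```text
clock: 8.3
position: [0.6567, 0.2127, 0.0271]
ee_rot: [-0.0, 0.949, -0.316, 0.001]
contact_force: [-2.0, -1.2, 7.9]
width: 0.024
```

Contact with the cobek shows as an 8 N upward force, so I release.

Emit:
send_rows:
  increments:
    - [0.35, 0, 0, 0, 0]
    - [0.45, 0, 0, 0, 0]
    - [0.5, 0, 0, 0, 0]
    - [0.5, 0, 0, 0, 0]
    - [0.5, 0, 0, -0.02, 0]
    - [0.5, 0, 0, -0.04, 0]
    - [0.5, 0, 0, -0.05, 0]
    - [0.7, 0, 0, -0.05, 0]

```text
clock: 9.3
position: [0.656, 0.2127, 0.1865]
ee_rot: [0.0, 0.949, -0.316, -0.0]
contact_force: [0.3, 0.1, -0.2]
width: 0.0586
```

Run:
```python
from h import *
s,R=st();c=manip.calibration('wrist');im=manip.get_image('wrist')
cv2.imwrite('pics/w4.png',im[:,:,::-1]);np.save('w4c.npy',c['camera_from_world'])
hsv=cv2.cvtColor(im,cv2.COLOR_RGB2HSV);H,S,V=cv2.split(hsv)
m=(S>115)&(H<17)&(V<150)&(V>40);m[320:]=0
b=blobs(m)[0];r=cv2.minAreaRect(b);print(r,plane(c,[r[0]],.033))
s,R=st()
```

```text
t 9.3 p [0.656  0.2127 0.1865] xang -0.643 zaxis [-0.  0. -1.] F [ 0.3  0.1 -0.2] w 0.0586 q [0.21 0.47 1.31 0.   1.36 0.86]
((253.0, 167.0), (130.0, 32.0), 90.0) [[0.65728401 0.21536245 0.033     ]]
t 9.35 p [0.6598 0.2136 0.1949] xang -0.643 zaxis [ 0.013  0.003 -1.   ] F [2.1 1.2 4.7] w 0.0596 q [0.21 0.47 1.3  0.   1.37 0.86]
```

View pics/w4.png

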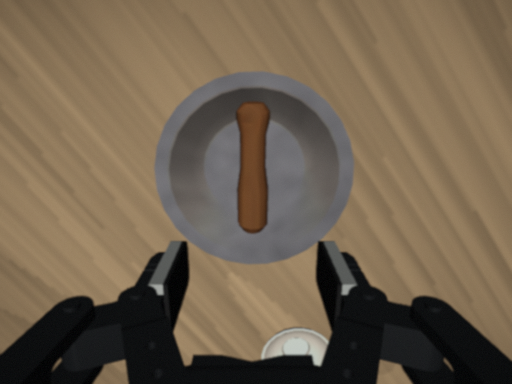

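The pestle lies inside the cobek, centred at (253,167), about (0.657,0.215). Next I estimate the rack yaw and grip from the earlier views.

Run:
```python
from h import *
c=manip.calibration('wrist');c['camera_from_world']=np.load('w1c.npy')
f=lambda a:(310+a[0]/3,a[1]/3)
def L(a,b,z):
    P=plane(c,[f(a),f(b)],z);d=P[1]-P[0];print(P.round(4).tolist(),np.linalg.norm(d).round(4),np.degrees(np.arctan2(d[1],d[0])).round(2))
L((162,72),(293,520),.005)   # plate front edge (rack -y dir): 170 wide
L((295,520),(606,408),.005)   # plate right edge
L((52,332),(118,465),.067)  # flange 
L((288,240),(606,100),.06)
L((325,385),(606,280),.06)
L((128,145),(235,515),.023)
L((215,385),(115,430),.061)
print(plane(c,[f((155,367))],.061))
ct=manip.calibration('top')
g=lambda a:(290+a[0]/4,60+a[1]/3.3)
P=plane(ct,[g((95,298)),g((300,340)),g((165,50))],.005);print(P,np.degrees(np.arctan2(*(P[1]-P[0])[[1,0]])),np.degrees(np.arctan2(*(P[2]-P[0])[[1,0]])))
```

```text
[[0.6993, -0.1863, 0.005], [0.658, -0.3489, 0.005]] 0.1677 -104.24
[[0.6586, -0.3493, 0.005], [0.7717, -0.3812, 0.005]] 0.1175 -15.73
[[0.6155, -0.2231, 0.067], [0.6097, -0.2692, 0.067]] 0.0465 -97.19
[[0.6872, -0.2443, 0.06], [0.7798, -0.2657, 0.06]] 0.0951 -12.98
[[0.6752, -0.2889, 0.06], [0.7588, -0.3123, 0.06]] 0.0868 -15.64
[[0.6732, -0.197, 0.023], [0.6382, -0.3255, 0.023]] 0.1332 -105.21
[[0.6476, -0.268, 0.061], [0.6155, -0.2613, 0.061]] 0.0329 168.16
[[ 0.63570553 -0.25212519  0.061     ]]
[[ 0.70226768 -0.18925041  0.005     ]
 [ 0.66030147 -0.34695137  0.005     ]
 [ 0.93914536 -0.2482995   0.005     ]] -104.90177515815823 -13.99746337690606
```

Rack yaw is about -0.25 rad and the grip is near (0.635,-0.251). I'll go there with the jaws along the rack's y (tool x angle 1.32), so the camera is on the robot side.

Emit:
send_rows:
  increments:
    - [1, 0.015, 0.022, -0.03, -0.18]
    - [1, 0, 0, 0, -0.18]
    - [1, 0, 0, 0, -0.18]
    - [1, 0, 0, 0, -0.18]
    - [1, 0, 0, 0, -0.18]
    - [1, 0, 0, 0, -0.18]
    - [1, 0, 0, 0, -0.18]
    - [1, 0, 0, 0, -0.18]

```text
clock: 10.35
position: [0.655, 0.1861, 0.2149]
ee_rot: [-0.0, 0.92, 0.391, -0.0]
contact_force: [0.3, 0.2, 0.1]
width: 0.0851
```

Emit:
send_rows:
  increments:
    - [1, 0, 0, 0, -0.18]
    - [1, 0, 0, 0, -0.18]
    - [1, 0, 0, 0, -0.165]
    - [1, 0, 0, 0, 0]

```text
clock: 10.85
position: [0.655, 0.1861, 0.215]
ee_rot: [-0.0, 0.79, 0.613, -0.0]
contact_force: [0.5, 0.6, 0.4]
width: 0.0854
```

Run:
```python
from h import *
s,R=st();go([.635,-.251,.23],R,s)
```

```text
t 10.85 p [0.655  0.1861 0.215 ] xang 1.32 zaxis [-0.  0. -1.] F [0.5 0.6 0.4] w 0.0854 q [ 0.17  0.45  1.28  0.    1.41 -1.15]
shift tool [-0.4284  0.0891 -0.0151]
```

Emit:
send_rows:
  increments:
    - [1, -0.034, 0.008, -0.015, 0]
    - [1, -0.056, 0.012, 0, 0]
    - [1, -0.056, 0.012, 0, 0]
    - [1, -0.056, 0.012, 0, 0]
    - [1, -0.056, 0.012, 0, 0]
    - [1, -0.056, 0.012, 0, 0]
    - [1, -0.056, 0.012, 0, 0]
    - [1, -0.058, 0.009, 0, 0]

```text
clock: 11.85
position: [0.6359, -0.2524, 0.2302]
ee_rot: [0.0, 0.79, 0.613, 0.0]
contact_force: [0.5, 0.1, 0.1]
width: 0.0855
```

Emit:
send_rows:
  increments:
    - [1, 0, 0, 0, 0]
    - [1, 0, 0, 0, 0]

```text
clock: 12.1
position: [0.6358, -0.2504, 0.2299]
ee_rot: [-0.001, 0.79, 0.613, 0.0]
contact_force: [0.2, 0.8, -0.4]
width: 0.0855
```

Run:
```python
from h import *
s,R=st();c=manip.calibration('wrist');im=manip.get_image('wrist')[:,:,::-1]
cv2.imwrite('pics/w5.png',im);np.save('w5c.npy',c['camera_from_world'])
cv2.imwrite('pics/w5c.png',cv2.resize(im[60:260,150:350],None,fx=3,fy=3,interpolation=cv2.INTER_CUBIC))
```

```text
t 12.1 p [ 0.6358 -0.2504  0.2299] xang 1.319 zaxis [-0.     0.001 -1.   ] F [ 0.2  0.8 -0.4] w 0.0855 q [-0.48  0.44  1.25  0.    1.45 -1.8 ]
```

View pics/w5.png

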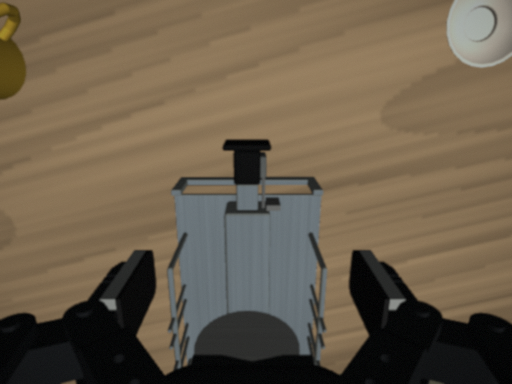

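View pics/w5c.png

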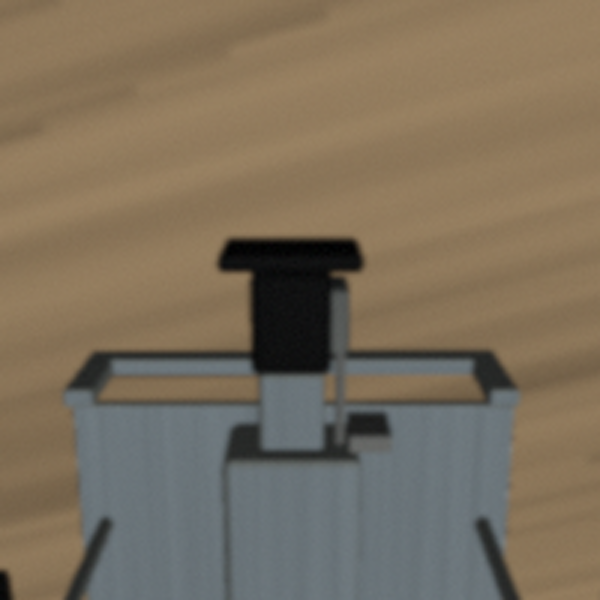

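The view is aligned with the rack: flange level at about (247,145), grip block below it at (247,166), button on its right (the rack's +y side).

Run:
```python
from h import *
c=manip.calibration('wrist');c['camera_from_world']=np.load('w5c.npy')
f=lambda a:(150+(a[0]+.5)/3-.5,60+(a[1]+.5)/3-.5)
def p(a,z): return plane(c,[f(a)],z)[0]
yaw=-.251;X=np.array([np.cos(yaw),np.sin(yaw)]);Y=np.array([-X[1],X[0]])
for n,a,z in [('gripL rear',(253,372),.061),('gripR rear',(330,372),.061),('gripL front',(254,272),.061),('gripR front',(330,272),.061),('flL',(224,250),.067),('flR',(362,250),.067),('btn',(347,290),.056),('brL',(67,395),.059),('brR',(518,395),.059),('plL',(78,405),.003),('plR',(512,405),.003)]:
    q=p(a,z);print(n,q.round(4),'along',(q[:2]@X).round(4),'lat',(q[:2]@Y).round(4))
s,R=st();print('tcp along',s['position'][:2]@X,'lat',s['position'][:2]@Y)
ct=manip.calibration('top');
```

```text
gripL rear [ 0.646  -0.2711  0.061 ] along 0.6931 lat -0.1021
gripR rear [ 0.6522 -0.247   0.061 ] along 0.6931 lat -0.0773
gripL front [ 0.6146 -0.2621  0.061 ] along 0.6604 lat -0.1013
gripR front [ 0.6205 -0.2391  0.061 ] along 0.6604 lat -0.0775
flL [ 0.6047 -0.2686  0.067 ] along 0.6524 lat -0.11
flR [ 0.6151 -0.2278  0.067 ] along 0.6524 lat -0.0679
btn [ 0.6285 -0.2354  0.056 ] along 0.6672 lat -0.0719
brL [ 0.6391 -0.3325  0.059 ] along 0.7016 lat -0.1633
brR [ 0.6757 -0.1893  0.059 ] along 0.7016 lat -0.0156
plL [ 0.6582 -0.3478  0.003 ] along 0.724 lat -0.1734
plR [ 0.7    -0.1849  0.003 ] along 0.724 lat -0.0053
t 12.15 p [ 0.6359 -0.2496  0.2301] xang 1.321 zaxis [-0.     0.001 -1.   ] F [-0.3  0.6 -0.7] w 0.0855 q [-0.48  0.44  1.25  0.    1.45 -1.8 ]
tcp along 0.6779982164728299 lat -0.08382497760201889
```

Emit:
send_rows:
  increments:
    - [1, -0.005, -0.004, 0.03, 0]
    - [1, 0, 0, 0.05, 0]
    - [1, 0, 0, 0.05, 0]
    - [1, 0, 0, 0.035, 0]
    - [1, 0, 0, 0.02, 0]
    - [1, 0, 0, 0.015, 0]
    - [1, 0, 0, 0.007, 0]
    - [1, 0, 0, 0, 0]

```text
clock: 13.15
position: [0.6311, -0.254, 0.0235]
ee_rot: [0.0, 0.789, 0.614, 0.0]
contact_force: [0.1, 1.2, 0.4]
width: 0.0855
```

Run:
```python
from h import *
s,R=st();im=manip.get_image('wrist')[:,:,::-1]
cv2.imwrite('pics/w6.png',im)
X=np.array([np.cos(-.251),np.sin(-.251)]);print(s['position'][:2]@X,s['position'][:2]@[-X[1],X[0]])
```

```text
t 13.15 p [ 0.6311 -0.254   0.0235] xang 1.322 zaxis [ 0.  0. -1.] F [0.1 1.2 0.4] w 0.0855 q [-0.48  0.59  1.53  0.    1.02 -1.81]
0.67440592319735 -0.08932560937834198
```

View pics/w6.png

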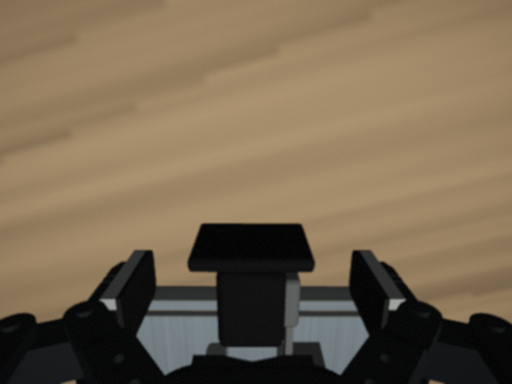

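Run:
```python
from h import *
c=manip.calibration('wrist');s,R=st()
T=s['position']
o,d=ray(c,[(153,250),(352,250),(105,300),(400,300),(125,325),(135,250)])
for dd in d:
    for x in (-.0425,.0425):
        l=R.T@(o-T);m=R.T@dd
        k=(x-l[0])/m[0]
        if k>0: print((l+k*m).round(4))
```

```text
t 13.2 p [ 0.6314 -0.2544  0.024 ] xang 1.322 zaxis [ 0.001 -0.001 -1.   ] F [-0.2 -0.3  0. ] w 0.0854 q [-0.49  0.59  1.53  0.    1.02 -1.81]
[-0.0425 -0.0102 -0.0135]
[ 0.0425 -0.011  -0.0149]
[-0.0425 -0.0189 -0.0603]
[ 0.0425 -0.0196 -0.061 ]
[-0.0425 -0.0014 -0.0498]
[-0.0425 -0.0208 -0.0334]
```

The pads straddle the grip behind the flange, and their geometry checks out. I'll squeeze.

Emit:
send_rows:
  increments:
    - [0, 0, 0, 0, 0]
    - [0, 0, 0, 0, 0]
    - [0, 0, 0, 0, 0]
    - [0, 0, 0, 0, 0]
    - [0, 0, 0, 0, 0]
    - [0, 0, 0, 0, 0]
  squeeze: 60

```text
clock: 13.95
position: [0.6309, -0.2545, 0.0242]
ee_rot: [0.0, 0.789, 0.614, 0.0]
contact_force: [-1.6, -1.1, 6.1]
width: 0.0252
```

Run:
```python
from h import *
s,R=st();im=manip.get_image('wrist')[:,:,::-1]
cv2.imwrite('pics/w7.png',im)
```

```text
t 13.95 p [ 0.6309 -0.2545  0.0242] xang 1.322 zaxis [ 0.001  0.    -1.   ] F [-1.6 -1.1  6.1] w 0.0252 q [-0.49  0.59  1.53  0.    1.02 -1.81]
```

View pics/w7.png

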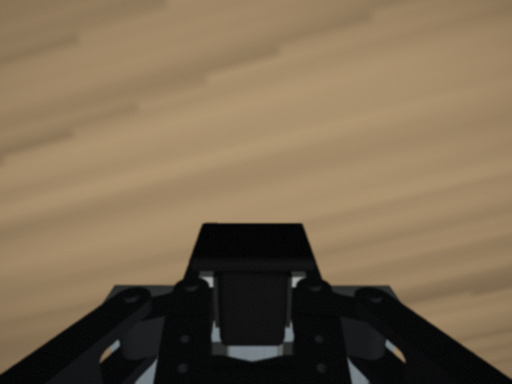

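The width reads 25 mm, against 27.5 for the pressed grip, so the button is in. I pull slowly along the tool's -y.

Emit:
send_rows:
  increments:
    - [0, 0, -0.004, 0, 0]
    - [0, 0, -0.006, 0, 0]
    - [0, 0, -0.008, 0, 0]
    - [0, 0, -0.008, 0, 0]
    - [0, 0, -0.008, 0, 0]

```text
clock: 14.62
position: [0.5991, -0.2464, 0.0242]
ee_rot: [0.002, 0.789, 0.614, 0.001]
contact_force: [4.7, -0.3, 5.5]
width: 0.0254
```

```bash
cat > k.py <<'E'
from h import *
s,R=st();X=np.array([np.cos(-.251),np.sin(-.251)]);p=s['position'][:2];print('pulled',.674-p@X,'lat',p@[-X[1],X[0]],'Falong',s['contact_force'][:2]@X)
E
python3 k.py
```

```text
t 14.62 p [ 0.5991 -0.2464  0.0242] xang 1.322 zaxis [ 0.004 -0.001 -1.   ] F [ 4.7 -0.3  5.5] w 0.0254 q [-0.5   0.55  1.62  0.    0.97 -1.82]
pulled 0.03244547647030871 lat -0.08983036014663945 Falong 4.614227877727655
```

Emit:
send_rows:
  increments:
    - [0, 0, -0.007, 0, 0]
    - [0, 0, -0.007, 0, 0]
    - [0, 0, -0.007, 0, 0]
    - [0, 0, -0.005, 0, 0]
    - [0, 0, -0.003, 0, 0]
    - [0, 0, 0, 0, 0]

```text
clock: 15.38
position: [0.5719, -0.2394, 0.0242]
ee_rot: [0.002, 0.789, 0.614, 0.002]
contact_force: [7.5, 0.1, 3.9]
width: 0.0256
```

```bash
python3 k.py
```

```text
t 15.38 p [ 0.5719 -0.2394  0.0242] xang 1.322 zaxis [ 0.005 -0.001 -1.   ] F [7.5 0.1 3.9] w 0.0256 q [-0.51  0.51  1.69  0.    0.94 -1.83]
pulled 0.060565004225071606 lat -0.08985369870172769 Falong 7.260019981029314
```

At the first stop, with the force risen to 7.3 N. I continue to the second stop.

Emit:
send_rows:
  increments:
    - [0, 0, -0.004, 0, 0]
    - [0, 0, -0.006, 0, 0]
    - [0, 0, -0.008, 0, 0]
    - [0, 0, -0.008, 0, 0]
    - [0, 0, -0.008, 0, 0]
    - [0, 0, -0.008, 0, 0]
    - [0, 0, -0.008, 0, 0]
    - [0, 0, 0, 0, 0]
  squeeze: 70

```text
clock: 16.38
position: [0.524, -0.2271, 0.0242]
ee_rot: [0.003, 0.79, 0.614, 0.002]
contact_force: [8.9, 0.9, 2.7]
width: 0.0258
```

```bash
python3 k.py
```

```text
t 16.38 p [ 0.524  -0.2271  0.0242] xang 1.322 zaxis [ 0.006 -0.002 -1.   ] F [8.9 0.9 2.7] w 0.0258 q [-0.53  0.46  1.8   0.    0.88 -1.86]
pulled 0.11005173663749879 lat -0.08988412275057435 Falong 8.366213577721078
```

Emit:
send_rows:
  increments:
    - [0, 0, -0.004, 0, 0]
    - [0, 0, -0.004, 0, 0]
    - [0, 0, -0.002, 0, 0]
    - [0, 0, -0.002, 0, 0]
    - [0, 0, 0, 0, 0]
    - [0, 0, 0, 0, 0]

```text
clock: 17.12
position: [0.5147, -0.2248, 0.0242]
ee_rot: [0.004, 0.79, 0.613, 0.003]
contact_force: [12.2, 1.2, -0.6]
width: 0.0256
```

```bash
python3 k.py
```

```text
t 17.12 p [ 0.5147 -0.2248  0.0242] xang 1.321 zaxis [ 0.01  -0.003 -1.   ] F [12.2  1.2 -0.6] w 0.0256 q [-0.54  0.44  1.83  0.    0.86 -1.86]
pulled 0.11962515932357876 lat -0.0899263901918924 Falong 11.543279337695331
```

Emit:
send_rows:
  increments:
    - [0, 0, -0.002, 0, 0]
    - [0, 0, -0.002, 0, 0]
    - [0, 0, 0, 0, 0]
    - [0, 0, 0, 0, 0]

```text
clock: 17.62
position: [0.5146, -0.2249, 0.0243]
ee_rot: [0.007, 0.79, 0.613, 0.005]
contact_force: [20.9, 1.2, -6.8]
width: 0.0252
```

```bash
python3 k.py
python3 - <<'E'
from h import *
for n in ['top','side','wrist']:
    im=manip.get_image(n)[:,:,::-1];cv2.imwrite(f'pics/{n}9.png',im)
E
python3 k.py
```

```text
t 17.62 p [ 0.5146 -0.2249  0.0243] xang 1.32 zaxis [ 0.017 -0.005 -1.   ] F [20.9  1.2 -6.8] w 0.0252 q [-0.54  0.44  1.83  0.01  0.85 -1.86]
pulled 0.11968747110825007 lat -0.09002769870604048 Falong 19.92636040168069
t 17.77 p [ 0.5146 -0.2249  0.0243] xang 1.32 zaxis [ 0.017 -0.005 -1.   ] F [20.   0.9 -6.3] w 0.0254 q [-0.54  0.44  1.83  0.01  0.85 -1.86]
pulled 0.11969284111761203 lat -0.09001093773532595 Falong 19.106581193201947
```

View pics/top9.png

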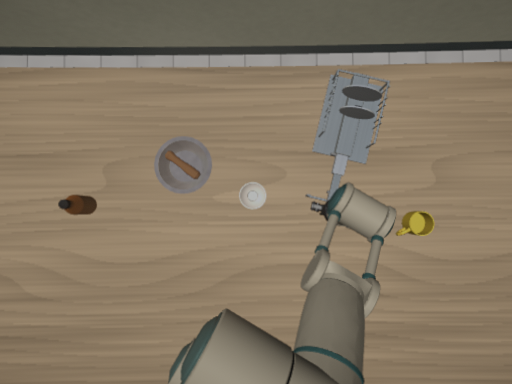

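View pics/side9.png

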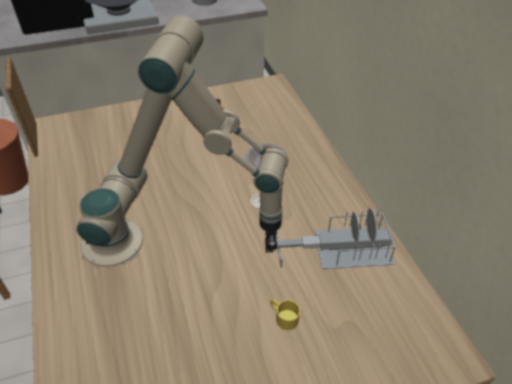

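View pics/wrist9.png

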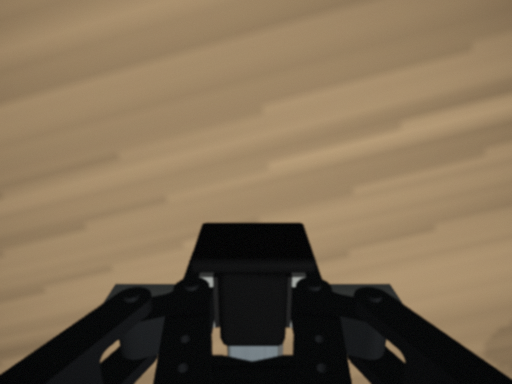

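The stop is confirmed: the pull rose from 11.5 to 20 N with no further travel, at 119.7 mm. The top view shows the telescope out, the pestle in the cobek at (182,164), and the dish, cup and bottle where they were. I'm handing in.

```bash
python3 -c "
from rig import manip
print(manip.sign_off())"
```

```text
the job is handed in; nothing more can be done
None
```

The pestle is lying in the cobek, let go, and the lid rack's extension is pulled out to its second stop with the gripper still holding the grip. I handed the job in at about 17.8 s of the 54 s allowed; it reported no verdict.

- **Pestle:** after release, the wrist camera put its centre about 4 mm from the cobek's axis. The last top view still shows it inside the cobek.
- **Button:** I squeezed the grip at home with 60 N. The fingers read about 25 mm, where a pressed grip should read 27.5 mm. I took it as pressed because the catch let go and the extension slid out.
- **Extension:** I measured 60.6 mm of travel near the first stop, where the force rose to 7 N. At the end it read 119.7 mm. The last 4 mm of commanded pull raised the force from 11.5 to about 20 N with no further movement, so it is against the last stop.
- **Bystanders:** in the last top view the dish, cup, bottle and cobek look where they were at the start. I compared this by eye and did not measure it.

One small disagreement: two camera views put the pestle's starting position about 4 mm apart. I used a point between them and the grasp was fine.

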